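# Serve the gumballs from the desk dispenser

## Robot

A 6-joint arm with a two-finger parallel gripper is mounted at the origin on the work surface. World frame = base frame: x ahead of the robot, y to its left, z up, the work surface at z = 0. Lengths are in m, angles in rad, forces in N, time in s.
With the tool pointing down it reaches from about 0.375 to 0.9 m from the base axis. Payload 3.1 kg.
Tool frame: the origin (TCP) lies midway between the tips of the shut fingers; the grasp point (between the pads) lies 19 mm behind it; z points along the fingers, y is the line along which they close (so a half turn about z gives the same grasp; the last joint's range is limited). The gripper opens to 87 mm and grips with 3 to 60 N. Pads are 19 mm wide; open, the fingers measure 117 mm over their backs; the gripper's body (75 mm by 190 mm) begins 51 mm behind the grasp point.
Start: joints at [-1.347, 0.527, 1.433, -0, 1.181, -0.178], TCP at [0.245, -0.575, 0.184] pointing down, gripper open.
Joint ranges: [-3.08, 3.08], [-0.75, 2.2], [0.22, 2.44], [-1.43, 4.57], [0, 2.65], [-2.85, 2.85]. Speed limits (rad/s): [2.79, 2.79, 3.14, 3.14, 3.14, 3.14].

## Interface

Orientations are given as a unit quaternion [x, y, z, w].
In Python, from rig import get_obs, cams, job gives the robot as it stands.
- The arm moves only by the tool servo_tool, never from a script. Its argument "moves" is text: rows parted by semicolons, each of 5 numbers parted by spaces: the shift along the tool's x, y, z in m, then the turn about the tool's z in degrees, then the finger opening in m, from 0 to 0.087. In form: dx dy dz spin claw; .... A call has 1 to 10 rows; each row is the pose to reach, as a shift and turn from the pose commanded when the call began, along the tool's axes at that moment; what a row does not reach only later rows make up. A row lasts 1/12 s, in which the tool goes at most 41.7 mm and 7.16 degrees, less where a joint would pass 70% of its speed; a pose out of reach is approached as far as the arm can. A call with a gripper value outside its range is refused whole. The fingers move at their own pace and stop on an object; "grip_force" is the grip in N (left out, the last holds). Time passes only in rows, so rows that repeat a pose let the fingers close. It gives the time, the measured TCP pose, the force, the opening and the grip force at its end, in the units of the state.
- get_obs(): the state, without advancing time (a new reading comes with each control period).
- cams.camera(name): name is "scene" or "top"; returns the picture (420x560x3 uint8, blue, green, red); there is no depth.
- cams.camera_model(name): a dict with "fx", "fy", "cx", "cy" (pixels), "R" (3x3) and "t" (3): a world point X has camera coordinates R X + t. Camera axes: x right, y down, z forward; pixel columns grow to the right and rows downward; lengths in m; the calibration is good to about 2 mm. A picture is of the moment at which its call begins. camera_model takes no time and is no camera call.
- job.hand_in(): hands the job in; it is judged then, once.
The state is a dict: "time": time; "q": joint angles; "joint_velocities": joint speeds; "joint_torque": joint torques, N m; "position": TCP position; "tool_rot": TCP orientation; "ft_force": force on the tool from outside, world axes, zero at the start; "moment": the same for the moment, N m; "grip_width": finger opening in m; "grip_force": force on a finger pad.
Only numpy, scipy, OpenCV 4.12 (cv2) and the standard library are available. Lean on these libraries where they do the work, as an engineer would, in place of code of your own. Each camera call takes 0.05 s, during which the arm holds its last target. There are 200 camera calls.

## Task

Turn the orange dial on the upright candy jar until its largest hole lies squarely over the window at the red pointer; only then swing the jar right over with its red crank handle, rocking it if need be, until all four gumballs have dropped into the white tray. Swing the jar back fully upright, leave the dial at the largest hole and let go, without disturbing the mouse, the phone or the bottle.

Things in the scene. Friction and masses are not known exactly. Their poses are not given: they have to be found in the camera images.
- stand: Dispenser's fixed base: white open tray (walls 45 mm high, 4 mm thick, ramp at its back) between two 167 mm high posts. Origin at desk height under the jar's middle; x axis = pouring direction (away from the robot, give or take the yaw), y left, z up. Tray: x = -60 to 130 mm, y = -54 to 54 mm. The jar's tipping axis runs along the stand's y, 155 mm above the origin.
- tray (a point): Point on the tray's floor in front of the jar, 70 mm along the stand's x from its origin; the gumballs end up in the tray.
- jar (a joint): Tipping angle (rad) of the clear round jar (92 mm diameter, 82 mm tall, between the posts) about the tipping axis: 0 = upright against its stop, grows as the lid swings towards the stand's +x, over the tray; stop at 2.6. It stays where it is left: friction, about 3 N at the crank handle.
- crank_grip (a point): Middle of the red crank handle on the jar: round bar, 14 mm diameter, 62 mm long, along the stand's y, its outer (-y) end free. At jar angle q its place in the stand's frame is x = 60 mm * sin(q - 0.785), y = -104 mm, z = 155 mm + 60 mm * cos(q - 0.785). Can be gripped from above, fingers before and behind it; it slips round between the fingers as it swings.
- dial (a joint): Angle (rad) of the orange dial, a 100 mm disc on the jar's lid; grows clockwise seen from above, stops at 0 and 2.4, stays where left (friction 0.05 N m). The hole over the round window beside the red pointer is in use: small (10 mm) at 0, medium (18 mm) at 0.63, largest (40 mm) squarely over the window at 1.92; past that it closes again.
- dial_grip (a point): On the dial's axis (above the stand's origin, jar upright), at the height to grip the dial's black bar: 11 mm wide, 36 mm long, top 9 mm above this point, disc face 21 mm below. The bar lies across the line from the axis to the largest hole; that line, along which fingers close on the bar, points at stand yaw + 1.92 - dial angle (counter-clockwise from world x).
- pointer (a point): Red tab, 16 mm wide, fixed to the lid's rim on the pouring side (+x of the stand); it marks the window in the lid.
- gum0_center (a point): Centre of the red gumball: ball of 24 mm diameter, 10 g; starts inside the jar. Only the largest hole lets it out.
- gum1_center (a point): Centre of the yellow gumball: ball of 24 mm diameter, 10 g; starts inside the jar. Only the largest hole lets it out.
- gum2_center (a point): Centre of the green gumball: ball of 24 mm diameter, 10 g; starts inside the jar. Only the largest hole lets it out.
- gum3_center (a point): Centre of the blue gumball: ball of 24 mm diameter, 10 g; starts inside the jar. Only the largest hole lets it out.
- mouse: White computer mouse, 105 x 62 x 32 mm, loose on the desk; origin under its centre. Leave alone.
- phone: Black phone lying flat, 155 x 75 x 9 mm, loose; origin under its centre. Leave alone.
- bottle: Green drink bottle standing upright, 64 mm diameter, 210 mm high, loose; origin under its centre. Leave alone.

How it is judged:
On the way, in this order (a step that is already met when the one before it is completed fails the run):
1. the dial is at its largest hole (within 0.2 rad) while the jar is still upright (within 0.3 rad) (value of joint dial between 1.72 and 2.12 rad and value of joint jar below 0.3 rad), for 0.2 s.
2. the jar is tipped well over (more than 1.7 rad) with the dial at its largest hole (value of joint dial between 1.67 and 2.17 rad and value of joint jar above 1.7 rad), for 0.2 s.
At the end, for the whole second after the job is handed in: All four gumballs lie at rest inside the tray, the jar is back upright (within 0.12 rad of its stop) and the dial is still at its largest hole (within 0.25 rad) (x of gum0_center in the frame of stand between -0.06 and 0.13 m and y of gum0_center in the frame of stand between -0.054 and 0.054 m and height (world z) of each of gum0_center, gum1_center, gum2_center, gum3_center below 0.065 m and x of gum1_center in the frame of stand between -0.06 and 0.13 m and y of gum1_center in the frame of stand between -0.054 and 0.054 m and x of gum2_center in the frame of stand between -0.06 and 0.13 m and y of gum2_center in the frame of stand between -0.054 and 0.054 m and x of gum3_center in the frame of stand between -0.06 and 0.13 m and y of gum3_center in the frame of stand between -0.054 and 0.054 m and value of joint dial between 1.67 and 2.17 rad and value of joint jar below 0.12 rad and linear speed of each of gum0, gum1, gum2, gum3 below 0.05 m/s); the robot touches nothing.
It fails at once if the jar is tipped (more than 0.7 rad) while the dial is not at its largest hole (within 0.3 rad) (value of joint jar above 0.7 rad and not (value of joint dial between 1.62 and 2.22 rad)).
It fails at once if the mouse, phone or bottle is moved by more than 30 mm, or the bottle tilted by more than 0.3 rad (distance of any of mouse, phone, bottle from where it was at the start of the episode above 0.03 m or angle between bottle's own z axis and vertical above 0.3 rad).
It also fails if it takes over 64 s, if anything falls off the work surface, if the arm or the gripper's body presses on something with over 40 N, if the wrist force passes 120 N, or if a joint passes its speed limit or range.

## Working session

There is one attempt and no reset: what is moved stays moved. The work goes in short steps, Python scripts to look and compute and a tool call to move; the robot and the scene stay as the last step left them, time stands still between calls to the robot, and variables do not carry over. Pictures are saved under pics/ and viewed, at most 10 in all, crops included, and the job is handed in when it is done.

Besides the shell and the picture viewer there is one more tool, called after "Emit:" by a JSON object that holds its "api" and its "payload". servo_tool: Moves the arm, as the interface text tells. Its arguments: {"type":"object","properties":{"moves":{"type":"string"},"grip_force":{"type":"number"}},"required":["moves"]}

```bash
mkdir -p pics
python3 - <<'E'
from rig import get_obs,cams
import cv2,numpy as np
o=get_obs();print(o)
for n in("scene","top"):
    cv2.imwrite(f"pics/{n}0.png",cams.camera(n)); m=cams.camera_model(n);print(n,{k:np.round(v,3).tolist() for k,v in m.items()})
E
```

```text
{'time': 0.0, 'q': array([-1.34651222e+00,  5.28456596e-01,  1.43391668e+00, -8.89601619e-06,
        1.18139079e+00, -1.78488853e-01]), 'joint_velocities': array([ 0.00085226, -0.00176444,  0.00060833,  0.00109451,  0.00066267,
       -0.00045115]), 'joint_torque': array([ 7.88881425e-04, -4.40038562e+01, -1.76591635e+01,  6.33549294e-02,
        5.82338660e-02, -1.58999601e-04]), 'position': array([ 0.24482688, -0.57415834,  0.18317304]), 'tool_rot': array([ 9.79789268e-01,  2.00029525e-01, -2.89699691e-05, -1.08532527e-03]), 'ft_force': array([ 0.62369254, -0.15030719, -0.25636133]), 'moment': array([-0.02938462, -0.04412849,  0.0200226 ]), 'grip_force': 0.0, 'grip_width': 0.0868876760276978}
scene {'fx': 493.955, 'fy': 493.955, 'cx': 273.82, 'cy': 213.887, 'R': [[0.369, 0.93, -0.003], [0.8, -0.319, -0.508], [-0.473, 0.185, -0.862]], 't': [-0.227, -0.327, 1.612]}
top {'fx': 505.396, 'fy': 505.396, 'cx': 273.166, 'cy': 209.758, 'R': [[0.011, -1.0, -0.004], [-0.993, -0.01, -0.119], [0.119, 0.005, -0.993]], 't': [0.015, 0.538, 1.277]}
```

View pics/scene0.png

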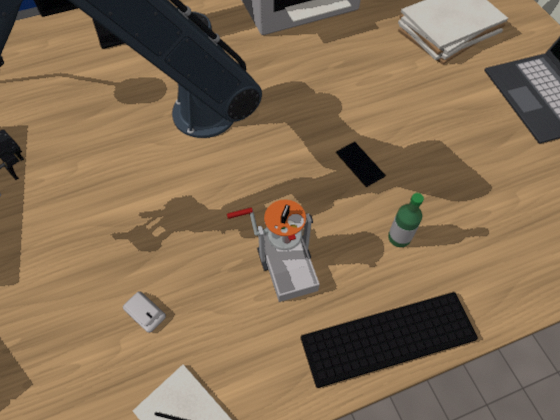

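View pics/top0.png

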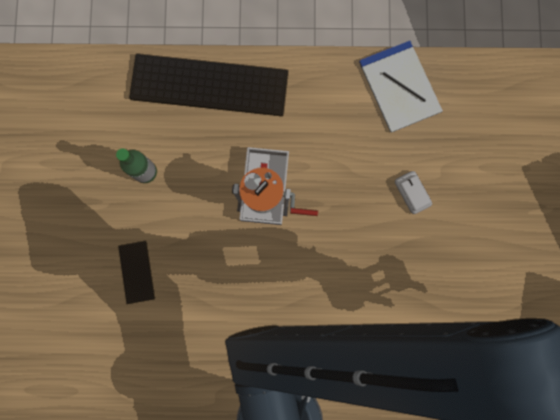

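The top view shows the dial at about (262,188), the crank at (305,212), the pointer at (264,166), the mouse on the right and the bottle and phone on the left. Next I'll triangulate the dial and handle and take an enlarged crop.

```bash
cat > h.py <<'E'
import cv2,numpy as np
from rig import get_obs,cams
M={n:cams.camera_model(n) for n in("scene","top")}
def ray(n,p):
    m=M[n];R=np.array(m["R"]);t=np.array(m["t"])
    d=R.T@np.array([(p[0]-m["cx"])/m["fx"],(p[1]-m["cy"])/m["fy"],1]);return -R.T@t,d/np.linalg.norm(d)
def onz(n,p,z):
    o,d=ray(n,p);return o+d*(z-o[2])/d[2]
def tri(a,b):
    A=[];B=[]
    for n,p in(("scene",a),("top",b)):
        o,d=ray(n,p);P=np.eye(3)-np.outer(d,d);A.append(P);B.append(P@o)
    return np.linalg.lstsq(np.vstack(A),np.hstack(B),rcond=None)[0]
def proj(n,X):
    m=M[n];c=np.array(m["R"])@X+m["t"];return np.array([m["fx"]*c[0]/c[2]+m["cx"],m["fy"]*c[1]/c[2]+m["cy"]])
def blobs(im,col,amin=10):
    h=cv2.cvtColor(im,cv2.COLOR_BGR2HSV)
    lo,hi={"orange":((5,150,120),(14,255,255)),"red":((0,150,60),(4,255,255))}[col]
    k=cv2.inRange(h,lo,hi)
    if col=="red":k|=cv2.inRange(h,(174,150,60),(180,255,255))
    c,_=cv2.findContours(k,cv2.RETR_EXTERNAL,cv2.CHAIN_APPROX_NONE)
    return sorted([x for x in c if cv2.contourArea(x)>=amin],key=cv2.contourArea,reverse=True)
E
python3 - <<'E'
from h import *
I={n:cv2.imread(f"pics/{n}0.png") for n in M}
for n in M:
    for c in("orange","red"):
        for b in blobs(I[n],c)[:5]:
            hb=cv2.convexHull(b);e=cv2.fitEllipse(hb) if len(hb)>4 else None
            print(n,c,cv2.contourArea(b),np.round(e,1) if e is None else e,cv2.minAreaRect(b))
a=cv2.resize(I["scene"][185:305,220:340],(400,400),interpolation=cv2.INTER_CUBIC)
b=cv2.resize(I["top"][140:240,220:320],(400,400),interpolation=cv2.INTER_CUBIC)
cv2.imwrite("pics/z0.png",np.hstack([a,b]))
E
```

```text
scene orange 795.5 ((284.6424560546875, 217.23553466796875), (36.40335464477539, 41.76772689819336), 91.03900146484375) ((284.5, 217.0), (36.0, 41.0), 90.0)
scene red 99.0 ((239.27317810058594, 212.48036193847656), (7.227403163909912, 26.60407066345215), 76.82048797607422) ((239.1376953125, 212.5852508544922), (5.325164794921875, 25.194326400756836), 76.75948333740234)
scene red 19.5 ((291.1698303222656, 237.17112731933594), (5.081263542175293, 7.113376140594482), 73.66699981689453) ((291.3999938964844, 237.1999969482422), (4.427187919616699, 6.324554920196533), 71.56504821777344)
top orange 848.5 ((260.9325866699219, 188.61708068847656), (42.053924560546875, 42.83976745605469), 62.58147048950195) ((261.3600158691406, 188.9800262451172), (41.20000457763672, 42.20000457763672), 53.13010025024414)
top red 76.0 ((303.46026611328125, 211.48654174804688), (4.117938041687012, 36.50123977661133), 94.94108581542969) ((303.5, 211.5), (25.399253845214844, 3.9755353927612305), 6.340191841125488)
```

View pics/z0.png

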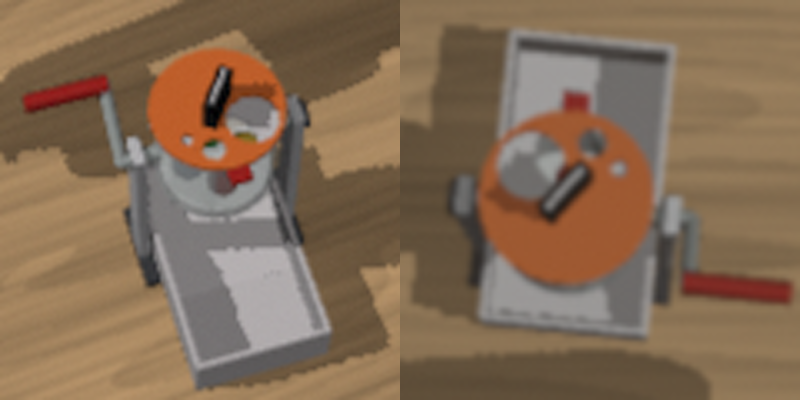

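The crop shows the dial part-way round. The large hole is at top px ≈(252.5,181), forward-left of the axis at ≈(261.8,189.5), and the pointer is at (264,165.5). The stand is yawed slightly clockwise.

Run:
```python
from h import *
I={n:cv2.imread(f"pics/{n}0.png") for n in M}
def hull(n):
    return cv2.fitEllipse(cv2.convexHull(blobs(I[n],"orange")[0]))
es,et=hull("scene"),hull("top")
D=tri(es[0],et[0]);print("dial face",D)
hs=cv2.minAreaRect(blobs(I["scene"],"red")[0]);ht=cv2.minAreaRect(blobs(I["top"],"red")[0])
H=tri(hs[0],ht[0]);print("handle",H)
# refine: ellipse by ray casting hull on plane z, enclosing circle
for z in(D[2],.205,.21,.215,.22):
  for n in M:
    w=np.array([onz(n,p[0],z)[:2] for p in cv2.convexHull(blobs(I[n],"orange")[0]).astype(float)],np.float32)
    c,r=cv2.minEnclosingCircle(w);print(z,n,np.round(c,4),round(r,4))
hole=onz("top",(220+130/4,140+165/4),D[2]);v=hole-D;print("hole",v,np.arctan2(v[1],v[0]))
# tray rim corners z=.045, zoom pixels
z=[(113,30),(273,45),(248,337),(81,320)]
C=[onz("top",(220+x/4,140+y/4),.045)[:2] for x,y in z];print(np.round(C,4))
f=lambda a,b:np.arctan2(*(a-b)[::-1])
print("yaw edges",f(C[0],C[3]),f(C[1],C[2]),f(C[0],C[1])-np.pi/2,f(C[3],C[2])-np.pi/2,"mid",np.mean(C,0))
b=cv2.boxPoints(ht);b=np.array([onz("top",p,.197)[:2] for p in b]);print(np.round(b,4))
# bar mask top
h=cv2.cvtColor(I["top"],cv2.COLOR_BGR2HSV)
```

```text
dial face [0.56568923 0.04838524 0.20083862]
handle [ 0.5142574  -0.04834048  0.20249926]
0.20083861508530348 scene [0.5651 0.0489] 0.0509
0.20083861508530348 top [0.567  0.0488] 0.0496
0.205 scene [0.5673 0.0479] 0.0507
0.205 top [0.5663 0.0487] 0.0494
0.21 scene [0.5699 0.0467] 0.0505
0.21 top [0.5655 0.0485] 0.0492
0.215 scene [0.5726 0.0456] 0.0502
0.215 top [0.5646 0.0484] 0.0489
0.22 scene [0.5752 0.0444] 0.05
0.22 top [0.5638 0.0482] 0.0487
hole [ 1.67326579e-02  1.93981806e-02 -5.55111512e-17] 0.8590389288753991
[[ 0.699   0.0876]
 [ 0.69   -0.0166]
 [ 0.4994 -0.002 ]
 [ 0.5092  0.1049]]
yaw edges -0.09088540989296902 -0.07628986616314112 -0.08548979808518298 -0.09130614267697235 mid [0.59938485 0.04345479]
[[ 0.5134 -0.0194]
 [ 0.5224 -0.0203]
 [ 0.5166 -0.0774]
 [ 0.5076 -0.0764]]
```

```bash
cat >> h.py <<'E'
from scipy.spatial.transform import Rotation as Ro
O=np.array([.566,.0485,0]);YAW=-.088
def st(x,y,z): return O+Ro.from_euler("z",YAW).apply([x,y,z])
def go(p,ya=None):
    o=get_obs();R=Ro.from_quat(o["tool_rot"]);s=R.inv().apply(np.array(p)-o["position"])
    y=R.apply([0,1,0]);a=np.arctan2(y[1],y[0]);sp=None if ya is None else np.degrees(-(((ya-a)+np.pi/2)%np.pi-np.pi/2))
    print("shift",np.round(s,4),"spin",sp,"yang",round(a,3),"pos",o["position"].round(4),"t",o["time"],"tilt",R.apply([0,0,1]).round(3),"q",o["q"].round(2),"F",o["ft_force"].round(1),"w",o["grip_width"])
E
python3 -c "
from h import *
go([.566,.0485,.29],.859)"
```

```text
shift [ 0.5396 -0.4472 -0.1057] spin 63.86219879157094 yang -1.168 pos [ 0.2448 -0.5742  0.1833] t 0.1 tilt [-0.     0.002 -1.   ] q [-1.35  0.53  1.43 -0.    1.18 -0.18] F [0.3 0.6 1. ] w 0.08690753698879958
```

Emit:
{"api": "servo_tool", "payload": {"moves": "0 0 -0.04 0 0.087; 0.540 -0.447 -0.107 -116 0.087; 0.540 -0.447 -0.107 -116 0.087; 0.540 -0.447 -0.107 -116 0.087; 0.540 -0.447 -0.107 -116 0.087; 0.540 -0.447 -0.107 -116 0.087; 0.540 -0.447 -0.107 -116 0.087; 0.540 -0.447 -0.107 -116 0.087; 0.540 -0.447 -0.107 -116 0.087; 0.540 -0.447 -0.107 -116 0.087", "grip_force": 30}}

```text
time: 0.93
position: [0.4165, -0.2411, 0.2598]
tool_rot: [0.72, 0.694, 0.0, -0.0]
ft_force: [0.0, -1.0, 0.9]
grip_width: 0.0871
grip_force: 0.0
```

```bash
python3 -c "
from h import *
go([.566,.0485,.29],.859)"
```

```text
shift [ 0.295   0.1386 -0.0301] spin -51.35180818866741 yang -0.037 pos [ 0.4165 -0.2411  0.2598] t 0.9333 tilt [-0.     0.001 -1.   ] q [-0.76  0.24  1.68  0.    1.22 -0.72] F [ 0.  -1.   0.9] w 0.08709013571774456
```

Emit:
{"api": "servo_tool", "payload": {"moves": "0.28 0.13 -0.03 -51 0.06; 0.28 0.13 -0.03 -51 0.06; 0.28 0.13 -0.03 -51 0.06; 0.28 0.13 -0.03 -51 0.06; 0.28 0.13 -0.03 -51 0.06; 0.28 0.13 -0.03 -51 0.06; 0.28 0.13 -0.03 -51 0.06; 0.28 0.13 -0.03 -51 0.06; 0.28 0.13 -0.03 -51 0.06; 0.28 0.13 -0.03 -51 0.06"}}

```text
time: 1.77
position: [0.5578, 0.0318, 0.2892]
tool_rot: [0.353, 0.936, -0.0, -0.001]
ft_force: [-0.7, 0.3, 0.4]
grip_width: 0.0602
grip_force: 0.0
```

```bash
python3 -c "
from h import *
go([.566,.0485,.24],.859)
a=cams.camera('scene')[120:320,170:370];b=cams.camera('top')[90:290,160:360]
cv2.imwrite('pics/a1.png',np.hstack([cv2.resize(x,(400,400),interpolation=2) for x in (a,b)]))
"
```

```text
shift [0.0049 0.018  0.0492] spin -0.5565832671514954 yang 0.849 pos [0.5578 0.0318 0.2892] t 1.7667 tilt [-0.001 -0.    -1.   ] q [-0.14  0.33  1.46 -0.    1.35 -0.99] F [-0.7  0.3  0.4] w 0.06019973889250814
```

View pics/a1.png

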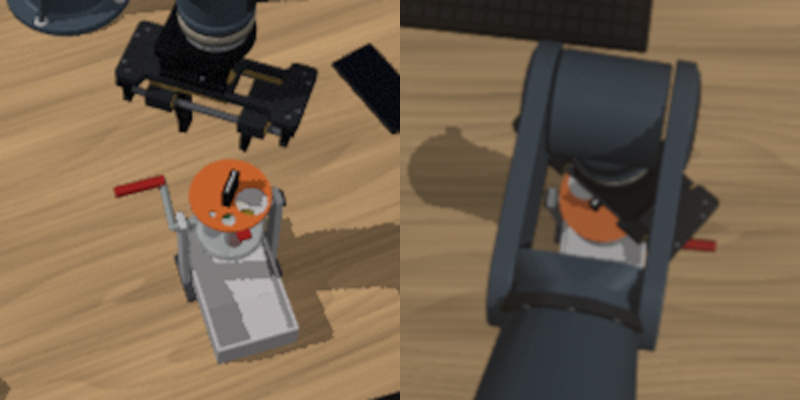

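The scene view shows the gripper above the dial, offset a little. The path down is clear.

Emit:
{"api": "servo_tool", "payload": {"moves": "0.005 0.018 0 -0.5 0.05; 0.005 0.018 0.025 -0.5 0.05; 0.005 0.018 0.047 -0.5 0.05; 0.005 0.018 0.047 -0.5 0.05; 0.005 0.018 0.047 -0.5 0.05"}}

```text
time: 2.28
position: [0.5649, 0.0464, 0.2418]
tool_rot: [0.351, 0.936, -0.001, -0.002]
ft_force: [-0.3, -0.3, 0.9]
grip_width: 0.0504
grip_force: 0.0
```

```bash
python3 -c "
from h import *
go([.566,.0485,.209],.859)
a=cams.camera('scene')[160:280,220:360]
cv2.imwrite('pics/a2.png',cv2.resize(a,(700,600),interpolation=2))
"
```

```text
shift [0.0004 0.0024 0.0328] spin -0.3150055912095321 yang 0.854 pos [0.5649 0.0464 0.2418] t 2.2833 tilt [-0.004  0.    -1.   ] q [-0.11  0.39  1.51 -0.    1.25 -0.97] F [-0.3 -0.3  0.9] w 0.0503972802047279
```

View pics/a2.png

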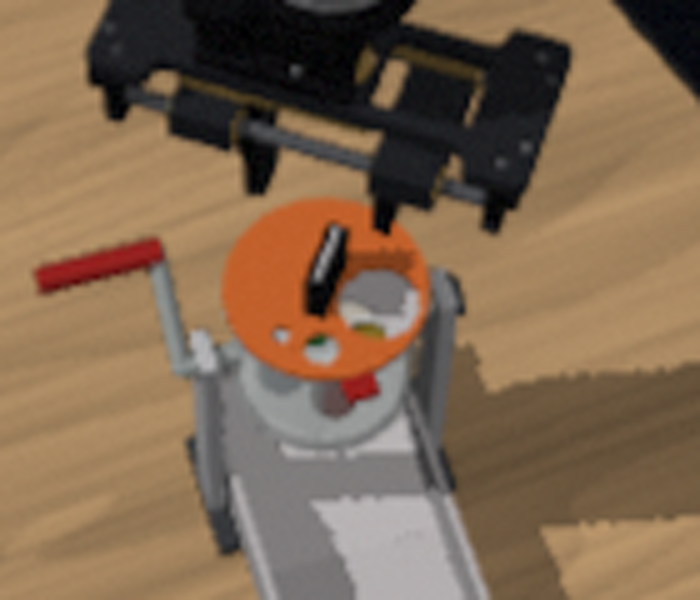

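```bash
python3 -c "
from h import *
u=np.array([np.cos(.854),np.sin(.854),0])*.025
p=get_obs()['position']
f=lambda X:(proj('scene',X)-[220,160])*5
print(f(p-u),f(p+u),f([.566,.0485,.233]),f([.566,.0485,.203]))
"
```

```text
[270.36721877 227.27523603] [372.59397618 257.8778779 ] [324.8657936 252.0464416] [323.81893325 284.34337434]
```

```bash
python3 -c "
from h import *
for p,a,w in (([.5578,.0318,.2892],.849,.06),([.5649,.0464,.2418],.854,.05)):
  u=np.array([np.cos(a),np.sin(a),0])*(w/2+.007)
  print(proj('scene',np.array(p)-u),proj('scene',np.array(p)+u))
print('obs a1',(170+183/2,120+130/2),(170+245/2,120+147/2),'a2',(220+258/5,160+190/5),(220+385/5,160+230/5))
# solve height assuming xy right: 
for p,px in (([.5578,.0318],(277,189.2)),([.5649,.0464],(284.3,202))):
  for z in (.24,.26,.28,.30,.32): print(z,proj('scene',np.array([*p,z])),px)
"
```

```text
[261.59861109 192.29601939] [292.77130152 201.66813374]
[271.01773568 204.47755742] [297.143903   212.29809414]
obs a1 (261.5, 185.0) (292.5, 193.5) a2 (271.6, 198.0) (297.0, 206.0)
0.24 [277.03272083 208.33214931] (277, 189.2)
0.26 [277.05723253 203.8101568 ] (277, 189.2)
0.28 [277.08250307 199.14817289] (277, 189.2)
0.3 [277.10856823 194.33959459] (277, 189.2)
0.32 [277.13546609 189.37739707] (277, 189.2)
0.24 [284.00672884 208.77017403] (284.3, 202)
0.26 [284.1376214  204.25223503] (284.3, 202)
0.28 [284.2725685  199.59434759] (284.3, 202)
0.3 [284.41176151 194.78990682] (284.3, 202)
0.32 [284.55540402 189.83188554] (284.3, 202)
```

Emit:
{"api": "servo_tool", "payload": {"moves": "0 0.002 0.015 -0.3 0.05; 0 0.002 0.031 -0.3 0.05; 0 0.002 0.031 -0.3 0.05; 0 0.002 0.031 -0.3 0.05"}}

```text
time: 2.67
position: [0.5679, 0.0486, 0.2127]
tool_rot: [0.348, 0.938, 0.0, 0.0]
ft_force: [0.7, 0.4, 0.3]
grip_width: 0.05
grip_force: 0.0
```

Emit:
{"api": "servo_tool", "payload": {"moves": "0 0 0 0 0.03; 0 0 0 0 0.005; 0 0 0 0 0.005; 0 0 0 0 0.005; 0 0 0 0 0.005; 0 0 0 0 0.005"}}

```text
time: 3.17
position: [0.5677, 0.0492, 0.2121]
tool_rot: [0.347, 0.938, 0.0, 0.0]
ft_force: [-1.1, -0.4, -0.2]
grip_width: 0.0177
grip_force: 0.0
```

```bash
python3 -c "
from h import *
go([.566,.0485,.209],.859-.95)
a=cams.camera('scene')[160:280,220:360]
cv2.imwrite('pics/a3.png',cv2.resize(a,(700,600),interpolation=2))
"
```

```text
shift [ 0.0008 -0.0017  0.0031] spin 54.55233362555472 yang 0.861 pos [0.5677 0.0492 0.2121] t 3.1667 tilt [ 0. -0. -1.] q [-0.11  0.42  1.54  0.    1.18 -0.97] F [-1.1 -0.4 -0.2] w 0.017731129361312728
```

View pics/a3.png

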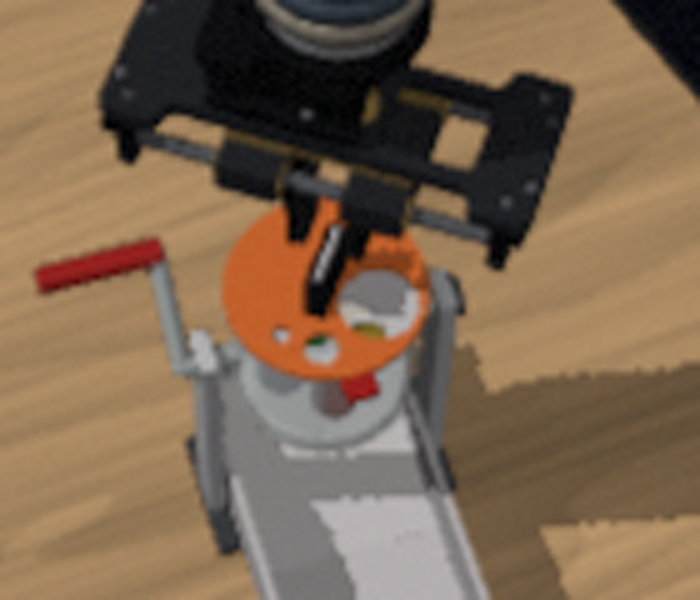

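The fingers are still closing on either side of the bar, with tips at zoom (298,235) and (355,255), so I'll keep closing.

Emit:
{"api": "servo_tool", "payload": {"moves": "0 0 0 0 0.005; 0 0 0 0 0.005; 0 0 0 0 0.005; 0 0 0 0 0.005; 0 0 0 0 0.005"}}

```text
time: 3.63
position: [0.5676, 0.0492, 0.2118]
tool_rot: [0.347, 0.938, -0.0, -0.0]
ft_force: [0.8, -0.8, -0.4]
grip_width: 0.0049
grip_force: 0.0
```

```bash
python3 -c "
from h import *
go([.566,.0485,.209],.859)
a=cams.camera('scene')[170:250,245:325]
b=cams.camera('top')[140:240,210:310]
cv2.imwrite('pics/a4.png',np.hstack([cv2.resize(x,(400,400),interpolation=2) for x in(a,b)]))
for z in (.21,.22,.23,.24,.25): print(z,(proj('scene',np.array([.5676,.0492,z]))-[245,170])*5)
"
```

```text
shift [ 0.0008 -0.0016  0.0028] spin 0.11846659042602967 yang 0.861 pos [0.5676 0.0492 0.2118] t 3.6333 tilt [-0.  0. -1.] q [-0.11  0.42  1.54  0.    1.18 -0.97] F [ 0.8 -0.8 -0.4] w 0.004887465301467795
0.21 [201.70287974 229.16644122]
0.22 [202.07001774 218.46029516]
0.23 [202.44263363 207.59440769]
0.24 [202.82085095 196.5651768 ]
0.25 [203.20479694 185.36889136]
```

View pics/a4.png

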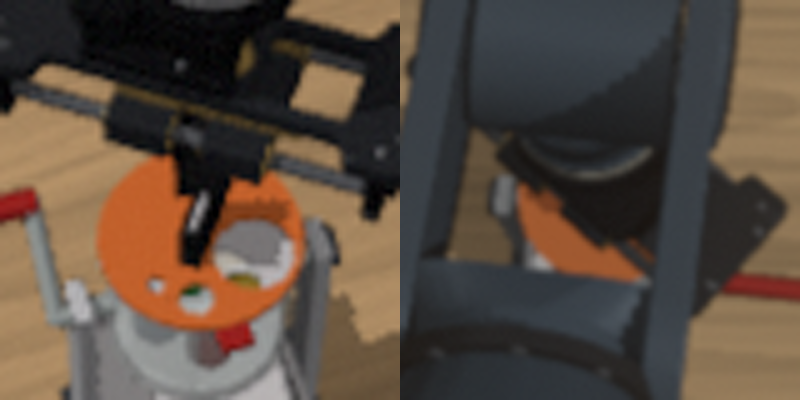

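The closed fingertips end at about zoom (200,192), roughly 28 mm above where the reported TCP projects. The earlier pictures and the start pose show the same offset. They shut above the bar, so I'll reopen and go lower in guarded steps.

Emit:
{"api": "servo_tool", "payload": {"moves": "0 0 0 0 0.045; 0 0 0 0 0.045; 0 0 0 0 0.045; 0 0 0 0 0.045; 0 -0.001 0 0 0.045; 0 -0.001 0 0 0.045; 0 -0.001 0.005 0 0.045; 0 -0.001 0.01 0 0.045; 0 -0.001 0.014 0 0.045; 0 -0.001 0.014 0 0.045"}}

```text
time: 4.57
position: [0.566, 0.0486, 0.1964]
tool_rot: [0.347, 0.938, -0.0, -0.001]
ft_force: [0.3, -0.3, 0.2]
grip_width: 0.0447
grip_force: 0.0
```

Emit:
{"api": "servo_tool", "payload": {"moves": "0 0 0.004 0 0.045; 0 0 0.008 0 0.045; 0 0 0.010 0 0.045; 0 0 0.010 0 0.045"}}

```text
time: 4.9
position: [0.5665, 0.0485, 0.1871]
tool_rot: [0.347, 0.938, -0.0, -0.001]
ft_force: [-0.7, 0.5, 0.1]
grip_width: 0.0449
grip_force: 0.0
```

There is no contact at a reported z below the disc face, so the height offset is real. I'll close here.

Emit:
{"api": "servo_tool", "payload": {"moves": "0 0 0 0 0.005; 0 0 0 0 0.005; 0 0 0 0 0.005; 0 0 0 0 0.005; 0 0 0 0 0.005; 0 0 0 0 0.005; 0 0 0 0 0.005; 0 0 0 0 0.005"}}

```text
time: 5.57
position: [0.5664, 0.0475, 0.1879]
tool_rot: [0.347, 0.938, -0.001, -0.0]
ft_force: [-2.1, -3.9, 2.1]
grip_width: 0.0094
grip_force: 30.0
```

Emit:
{"api": "servo_tool", "payload": {"moves": "0 0 0 6 0.005; 0 0 0 12 0.005; 0 0 0 18 0.005; 0 0 0 24 0.005; 0 0 0 30 0.005; 0 0 0 36 0.005; 0 0 0 42 0.005; 0 0 0 48 0.005; 0 0 0 54.5 0.005; 0 0 0 54.5 0.005"}}

```text
time: 6.4
position: [0.5657, 0.047, 0.1879]
tool_rot: [0.739, 0.673, -0.002, 0.0]
ft_force: [-3.2, -5.1, 2.8]
grip_width: 0.0094
grip_force: 30.0
```

Emit:
{"api": "servo_tool", "payload": {"moves": "0 0 0 0 0.005; 0 0 0 0 0.045; 0 0 0 0 0.045; 0 0 0 0 0.045; 0 0 0 0 0.045; 0 0 -0.03 0 0.045; 0 0 -0.06 0 0.045; 0 0 -0.06 0 0.045; -0.06 0.04 -0.1 0 0.045; -0.1 0.08 -0.12 0 0.045"}}

```text
time: 7.23
position: [0.6053, -0.0131, 0.2853]
tool_rot: [0.737, 0.676, -0.0, -0.001]
ft_force: [1.8, -0.0, 0.7]
grip_width: 0.0446
grip_force: 0.0
```

```bash
python3 -c "
from h import *
go([.566,.0485,.3],-.088)
a=cams.camera('scene')[170:270,235:335]
b=cams.camera('top')[140:240,210:310]
cv2.imwrite('pics/a5.png',np.hstack([cv2.resize(x,(400,400),interpolation=2) for x in(a,b)]))
"
```

```text
shift [ 0.058  -0.0445 -0.0146] spin 0.10621580971346173 yang -0.086 pos [ 0.6053 -0.0131  0.2853] t 7.2333 tilt [-0.001  0.001 -1.   ] q [-0.21  0.41  1.35  0.    1.38 -0.12] F [ 1.8 -0.   0.7] w 0.0445898364607838
```

View pics/a5.png

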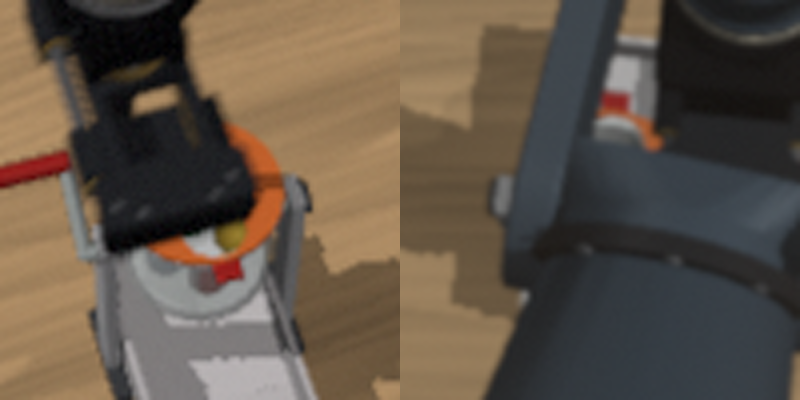

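The top crop shows the largest hole at (615,130), lined up under the pointer at (615,100). Next is the handle.

```bash
python3 -c "
from h import *
go(st(-.0424,-.109,.22),-.088)"
```

```text
shift [-0.046  -0.0948  0.0668] spin -0.33219438386922656 yang -0.094 pos [ 0.6122 -0.0192  0.2877] t 7.3333 tilt [ 0.011 -0.004 -1.   ] q [-0.21  0.41  1.34 -0.    1.38 -0.12] F [0.  0.5 1.1] w 0.04515118365539426
```

Emit:
{"api": "servo_tool", "payload": {"moves": "-0.046 -0.095 0 0 0.05; -0.046 -0.095 0 0 0.05; -0.046 -0.095 0 0 0.05; -0.046 -0.095 0.02 0 0.05; -0.046 -0.095 0.04 0 0.05; -0.046 -0.095 0.06 0 0.05; -0.046 -0.095 0.06 0 0.05; -0.046 -0.095 0.06 0 0.05"}}

```text
time: 8.0
position: [0.507, -0.0512, 0.2237]
tool_rot: [0.738, 0.675, -0.0, -0.001]
ft_force: [-0.5, -1.0, 0.2]
grip_width: 0.0501
grip_force: 0.0
```

```bash
python3 -c "
from h import *
go(st(-.0424,-.109,.153),-.088)
a=cams.camera('scene')[170:270,205:305]
b=cams.camera('top')[140:240,230:330]
cv2.imwrite('pics/a6.png',np.hstack([cv2.resize(x,(400,400),interpolation=2) for x in(a,b)]))
"
```

```text
shift [-0.0045  0.0078  0.0707] spin -0.11382222847611652 yang -0.09 pos [ 0.507  -0.0512  0.2237] t 8.0 tilt [-0.003  0.001 -1.   ] q [-0.32  0.32  1.67  0.    1.15 -0.23] F [-0.5 -1.   0.2] w 0.0500836468619805
```

View pics/a6.png

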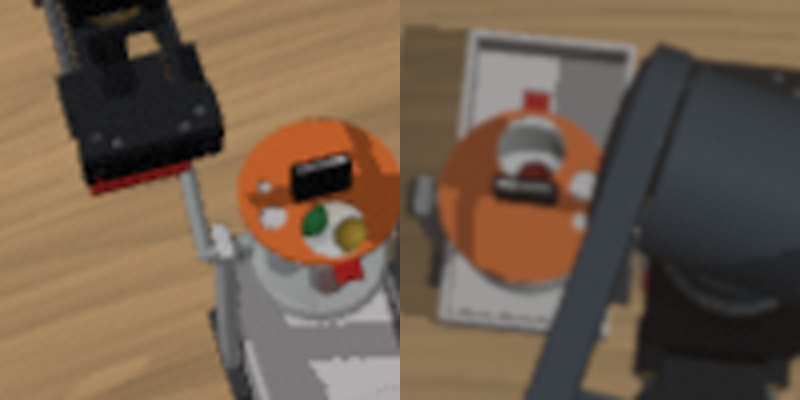

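The dial is right: the hole at (530,150) lies on the line from the axis (522,198) to the pointer (537,100). The gripper is above and slightly behind the handle. Descending.

Emit:
{"api": "servo_tool", "payload": {"moves": "-0.004 0.008 0 0 0.05; -0.004 0.008 0.02 0 0.05; -0.004 0.008 0.04 0 0.05; -0.004 0.008 0.055 0 0.05; -0.004 0.008 0.07 0 0.05; -0.004 0.008 0.07 0 0.05; -0.004 0.008 0.07 0 0.05"}}

```text
time: 8.68
position: [0.5163, -0.0569, 0.1549]
tool_rot: [0.738, 0.675, 0.0, 0.0]
ft_force: [-0.5, -0.1, 0.7]
grip_width: 0.05
grip_force: 0.0
```

Emit:
{"api": "servo_tool", "payload": {"moves": "0 0 0 0 0.005; 0 0 0 0 0.005; 0 0 0 0 0.005; 0 0 0 0 0.005; 0 0 0 0 0.005; 0 0 0 0 0.005; 0 0 0 0 0.005; 0 0 0 0 0.005", "grip_force": 15}}

```text
time: 9.35
position: [0.5135, -0.0565, 0.1546]
tool_rot: [0.738, 0.675, -0.001, -0.001]
ft_force: [-5.6, -0.8, 4.5]
grip_width: 0.0141
grip_force: 15.0
```

```bash
python3 -c "
from h import *
go(st(-.0424,-.109,.153),-.088)
q0=0
for q in np.arange(0,2.61,.2): print(round(q,1),np.round([.06*(np.sin(q-.785)-np.sin(-.785)),-.06*(np.cos(q-.785)-np.cos(.785))],4))
"
```

```text
shift [0.0002 0.0006 0.0016] spin -0.08640670390129865 yang -0.09 pos [ 0.5135 -0.0565  0.1546] t 9.35 tilt [-0.004  0.    -1.   ] q [-0.33  0.42  1.73 -0.    0.99 -0.24] F [-5.6 -0.8  4.5] w 0.014058630343619597
0.0 [ 0. -0.]
0.2 [ 0.0093 -0.0076]
0.4 [ 0.0199 -0.0132]
0.6 [ 0.0314 -0.0165]
0.8 [ 0.0433 -0.0175]
1.0 [ 0.0552 -0.0162]
1.2 [ 0.0666 -0.0125]
1.4 [ 0.077  -0.0066]
1.6 [0.0861 0.0013]
1.8 [0.0934 0.0108]
2.0 [0.0987 0.0215]
2.2 [0.1017 0.0331]
2.4 [0.1024 0.0451]
2.6 [0.1006 0.057 ]
```

Emit:
{"api": "servo_tool", "payload": {"moves": "0 0.007 -0.007 0 0.005; 0 0.018 -0.013 0 0.005; 0 0.029 -0.016 0 0.005; 0 0.041 -0.017 0 0.005; 0 0.053 -0.016 0 0.005; 0 0.065 -0.012 0 0.005; 0 0.075 -0.006 0 0.005; 0 0.084 0.002 0 0.005; 0 0.092 0.011 0 0.005; 0 0.097 0.022 0 0.005"}}

```text
time: 10.18
position: [0.6111, -0.0656, 0.1322]
tool_rot: [0.738, 0.675, -0.001, -0.001]
ft_force: [-5.8, -1.7, 4.9]
grip_width: 0.0133
grip_force: 15.0
```

```bash
cat >> h.py <<'E'
def jar():
    p=get_obs()["position"];s=Ro.from_euler("z",-YAW).apply(p-O)
    print("stand",s.round(4),"q",np.arctan2(s[0],s[2]+.044-.155)+.785,"r",np.hypot(s[0],s[2]+.044-.155))
E
python3 -c "
from h import *
jar();go(st(.058,-.109,.096))"
```

```text
stand [ 0.055  -0.1097  0.1322] q 1.9876771038594567 r 0.05893016777695631
shift [0.0007 0.0031 0.0362] spin None yang -0.09 pos [ 0.6111 -0.0656  0.1322] t 10.1833 tilt [-0.003 -0.    -1.   ] q [-0.29  0.58  1.51 -0.    1.06 -0.2 ] F [-5.8 -1.7  4.9] w 0.013251186005588568
```

Emit:
{"api": "servo_tool", "payload": {"moves": "0 0.003 0.011 0 0.005; 0 0.004 0.023 0 0.005; 0 0.003 0.031 0 0.005; 0 0.003 0.031 0 0.005; 0 0.003 0.031 0 0.005; 0 0.003 0.031 0 0.005; 0 0.003 0.031 0 0.005; 0 0.003 0.031 0 0.005; 0 0.003 0.031 0 0.005; 0 0.003 0.031 0 0.005"}}

```text
time: 11.02
position: [0.6149, -0.0659, 0.1015]
tool_rot: [0.738, 0.675, -0.0, 0.0]
ft_force: [-1.2, -2.4, -4.8]
grip_width: 0.0135
grip_force: 15.0
```

```bash
python3 -c "
from h import *
jar();go(st(.058,-.109,.096))
a=cams.camera('scene')[190:310,220:340]
b=cams.camera('top')[130:230,210:310]
cv2.imwrite('pics/a7.png',np.hstack([cv2.resize(x,(400,400),interpolation=2) for x in(a,b)]))
"
```

```text
stand [ 0.0588 -0.1096  0.1015] q 2.5156642638663405 r 0.0595210540306928
shift [ 0.0006 -0.0008  0.0055] spin None yang -0.09 pos [ 0.6149 -0.0659  0.1015] t 11.0167 tilt [-0. -0. -1.] q [-0.29  0.62  1.52 -0.    1.   -0.2 ] F [-1.2 -2.4 -4.8] w 0.013503432123857483
```

View pics/a7.png

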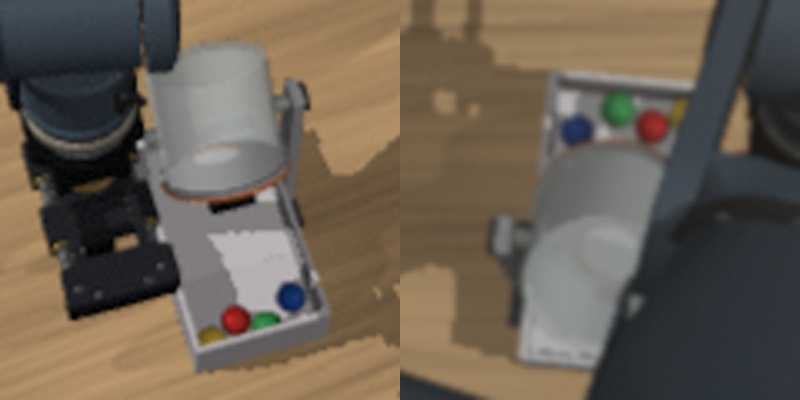

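All four balls lie at the front of the tray, in the scene crop at (211,338), (236,320), (265,322) and (291,297). Swinging back.

Emit:
{"api": "servo_tool", "payload": {"moves": "0 0 -0.015 0 0.005; 0 -0.003 -0.03 0 0.005; 0 -0.010 -0.043 0 0.005; 0 -0.020 -0.054 0 0.005; 0 -0.033 -0.062 0 0.005; 0 -0.047 -0.067 0 0.005; 0 -0.062 -0.068 0 0.005; 0 -0.076 -0.066 0 0.005; 0 -0.090 -0.06 0 0.005; 0 -0.101 -0.052 0 0.005"}}

```text
time: 11.95
position: [0.5198, -0.0575, 0.159]
tool_rot: [0.738, 0.674, 0.005, 0.007]
ft_force: [1.9, -1.4, 4.5]
grip_width: 0.0136
grip_force: 15.0
```

Emit:
{"api": "servo_tool", "payload": {"moves": "0 -0.002 0.002 0 0.005; 0 -0.003 0.003 0 0.005; 0 -0.003 0.003 0 0.005; 0 -0.003 0.003 0 0.005"}}

```text
time: 12.28
position: [0.5134, -0.0567, 0.1531]
tool_rot: [0.738, 0.675, 0.001, 0.002]
ft_force: [-2.0, -1.2, 7.4]
grip_width: 0.0133
grip_force: 15.0
```

```bash
python3 -c "
from h import *
jar();go(st(-.0424,-.109,.153))"
```

```text
stand [-0.0432 -0.1094  0.1531] q -0.013539454247531224 r 0.06030308786340481
shift [0.0004 0.0008 0.0001] spin None yang -0.09 pos [ 0.5134 -0.0567  0.1531] t 12.2833 tilt [ 0.005 -0.001 -1.   ] q [-0.33  0.42  1.74  0.    0.97 -0.24] F [-2.  -1.2  7.4] w 0.013292102476183744
```

At the stop. I'll push slightly, release and lift clear.

Emit:
{"api": "servo_tool", "payload": {"moves": "0 -0.001 0.001 0 0.005; 0 -0.001 0.001 0 0.05; 0 -0.001 0.001 0 0.05; 0 -0.001 0.001 0 0.05; 0 -0.001 0.001 0 0.05; 0 -0.001 -0.03 0 0.05; 0 -0.001 -0.06 0 0.05; 0 -0.001 -0.09 0 0.05; -0.03 -0.03 -0.12 0 0.05; -0.06 -0.06 -0.13 0 0.05"}}

```text
time: 13.12
position: [0.4569, -0.1041, 0.2803]
tool_rot: [0.737, 0.676, 0.002, 0.003]
ft_force: [-0.6, -1.4, 0.6]
grip_width: 0.0499
grip_force: 0.0
```

Emit:
{"api": "servo_tool", "payload": {"moves": "-0.1 -0.02 0 0 0.05; -0.2 -0.04 0 0 0.05; -0.2 -0.04 0 0 0.05; -0.2 -0.04 0 0 0.05; -0.2 -0.04 0 0 0.05; -0.2 -0.04 0 0 0.05; -0.2 -0.04 0 0 0.05; -0.2 -0.04 0 0 0.05; -0.2 -0.04 0 0 0.05"}}

```text
time: 13.87
position: [0.3966, -0.2979, 0.277]
tool_rot: [0.738, 0.675, 0.0, -0.001]
ft_force: [-0.1, 0.4, 0.9]
grip_width: 0.0499
grip_force: 0.0
```

Run:
```python
from h import *
I={n:cams.camera(n) for n in M}
for n in M: cv2.imwrite(f"pics/{n}9.png",I[n])
r={}
for n in M:
    e=cv2.fitEllipse(cv2.convexHull(blobs(I[n],"orange")[0]));
    print(n,"dial",np.round(e[0],1),[np.round(cv2.minAreaRect(b)[0],1).tolist()+[cv2.contourArea(b)] for b in blobs(I[n],"red",5)])
    d=cv2.absdiff(I[n],cv2.imread(f"pics/{n}0.png")).max(2)
    r[n]=d
for nm,n,(x,y,w,h) in(("mouse","top",(395,170,40,45)),("bottle","top",(112,145,50,40)),("phone","top",(118,240,38,65))):
    print(nm,(r[n][y:y+h,x:x+w]>50).sum())
h=cv2.cvtColor(I["top"],cv2.COLOR_BGR2HSV)[140:230,235:300]
for c,lo,hi in(("yel",(20,150,60),(32,255,255)),("grn",(45,100,40),(80,255,255)),("blu",(105,120,40),(125,255,255))):
    m=cv2.moments(cv2.inRange(h,lo,hi),True);print(c,m["m00"],m["m10"]/max(m["m00"],1)+235,m["m01"]/max(m["m00"],1)+140)
# hole direction on the dial face: non-orange patch at hole radius
z=.202;c=np.array([.566,.0485]);o=[]
for a in np.arange(-3.14,3.14,.05):
    p=proj("top",np.array([*(c+.026*np.array([np.cos(a),np.sin(a)])),z]));hh=cv2.cvtColor(I["top"],cv2.COLOR_BGR2HSV)[int(round(p[1])),int(round(p[0]))]
    if not(3<=hh[0]<=15 and hh[1]>130):o.append(round(a,2))
print(o)
```

```text
scene dial [284.6 217.4] [[239.6, 212.7, 81.0], [290.5, 286.5, 36.0], [291.0, 237.0, 17.0]]
top dial [260.5 184.4] [[303.0, 211.3, 46.0], [273.0, 161.0, 29.0], [264.0, 165.0, 7.5]]
mouse 15
bottle 60
phone 0
yel 28.0 281.17857142857144 158.57142857142858
grn 36.0 264.3888888888889 156.97222222222223
blu 33.0 254.21212121212122 162.45454545454544
[np.float64(-1.54), np.float64(-1.49), np.float64(-1.44), np.float64(-1.39), np.float64(-1.34), np.float64(-1.29), np.float64(-1.24), np.float64(-0.94), np.float64(-0.89), np.float64(-0.84), np.float64(-0.79), np.float64(-0.74), np.float64(-0.69), np.float64(-0.64), np.float64(-0.59), np.float64(-0.54), np.float64(-0.49), np.float64(-0.44), np.float64(-0.39), np.float64(-0.34), np.float64(-0.29), np.float64(-0.24), np.float64(-0.19), np.float64(-0.14), np.float64(-0.09), np.float64(-0.04), np.float64(0.01), np.float64(0.06), np.float64(0.11), np.float64(0.16), np.float64(0.21), np.float64(0.26), np.float64(0.31), np.float64(0.36), np.float64(0.41), np.float64(0.46), np.float64(0.51), np.float64(0.56), np.float64(0.61), np.float64(0.66), np.float64(0.71)]
```

The handle is back at its starting pixel, the dial reads about 1.95, and the balls are in the tray.

```bash
python3 -c "
from rig import job
print(job.hand_in())"
```

```text
the job is handed in; nothing more can be done
None
```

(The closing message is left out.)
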